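Stack a spacer and a filter in an optical cell and screw the retaining ring tight

ROBOT

A 6-joint arm with a two-finger parallel gripper is mounted at the origin on the work surface; the furniture and walls round the work are solid. World frame = base frame: x ahead of the robot, y to its left, z up, the work surface at z = 0. Lengths are in mm, angles in rad, forces in N, time in s.
With the tool pointing down it reaches from about 275 to 1000 mm from the base axis. Payload 8.4 kg.
Tool frame: the origin (TCP) lies at the centre of the arm's flange, where the gripper is bolted on; the fingertips stand 173 mm ahead of it and the grasp point (between the pads) lies 155 mm ahead of it; z points along the fingers, y is the direction in which the jaws open and shut (so a half turn about z gives the same grasp; the last joint's range is limited). The gripper opens to 85 mm and grips with 20 to 120 N. Pads are 22 mm wide; open, the fingers measure 114 mm over their backs; the gripper's body (76 mm by 85 mm) begins 54 mm behind the grasp point. The pads swing forward as they close: fully open they stand 13 mm farther back than shut.
Start: joints at [1.122, 0.353, 1.633, -0, 1.155, -0.002], TCP at [270.051, 563.651, 404.681] pointing down, gripper open.
Joint ranges: [-2.63, 2.63], [-0.92, 2.1], [0.06, 2.66], [-1.3, 4.44], [0, 2.69], [-3.02, 3.02]. Speed limits (rad/s): [2.22, 2.22, 2.79, 3.14, 3.14, 3.14].

INTERFACE

Orientations are given as [roll, pitch, yaw] about the fixed x, y, z axes, in that order (R = Rz(yaw) Ry(pitch) Rx(roll)).
In Python, from rig import sense, grab_frame, camera_model, sign_off gives the robot as it stands. The module is installed in compiled form; this text tells all that it offers.
- The arm moves only by the tool step_arm, never from a script. Its argument "commands" is a list of rows, each a list of 3 entries, a list of its own where there are three numbers: the shift along the tool's x, y, z in mm, then the turn about the tool's z in rad, then the opening, from 0 (shut) to 1 (fully open). A call has 1 to 20 rows; each row shifts and turns the pose as measured when the row begins, along the tool's axes as they then stand; what a row does not reach is not made up. A row lasts 1/8 s, in which the tool goes at most 62.5 mm and 10.7 degrees, less where a joint would pass 70% of its speed; a pose out of reach is approached as far as the arm can. A call with a gripper value outside its range is refused whole. The fingers move at their own pace and stop on an object; "force" is the grip in N (left out, the last holds). Time passes only in rows, so rows that do not move let the fingers close. It gives the time, the measured TCP pose, the force and the opening at its end, in the units of the state.
- sense(): the state, without advancing time (a new reading comes with each control period).
- grab_frame(name): name is "scene" or "top" or "wrist"; returns the picture (420x560x3 uint8, blue, green, red); there is no depth.
- camera_model(name): a dict with "fx", "fy", "cx", "cy" (pixels), "R" (3x3) and "t" (3): a world point X has camera coordinates R X + t. Camera axes: x right, y down, z forward; pixel columns grow to the right and rows downward; lengths in mm; the calibration is good to about 2 mm. A picture is of the moment at which its call begins: read the wrist's pose just before it. camera_model takes no time and is no camera call; for the wrist camera it gives the pose at the moment of the call.
- sign_off(): hands the job in, once; it reports no verdict.
The state is a dict: "clock": time; "qpos": joint angles; "qvel": joint speeds; "joint_efforts": joint torques, N m; "eef_pos": TCP position; "tcp_rot": TCP orientation; "contact_force": force on the tool from outside, world axes, zero at the start; "wrist_torque": the same for the moment, N m; "opening": opening from 0.0 (shut) to 1.0 (fully open).
Only numpy, scipy, OpenCV 4.12 (cv2) and the standard library are available. Lean on these libraries where they do the work, as an engineer would, in place of code of your own. Each camera call takes 0.05 s, during which the arm holds its last target. There are 200 camera calls.

TASK

Put the brass spacer tube into the open barrel of the filter cell, then the amber filter in its white mount flat on top of the spacer. Then set the blue retaining ring level on the barrel and screw it clockwise until it clamps the filter firmly, let go, and leave the bottle, vial and beaker nearby where they stand.

Things in the scene. Friction and masses are not known exactly. Their poses are not given: they have to be found in the camera images.
- cell_mouth (a point): Centre of the barrel's mouth, 44 mm above the worktop, axes as the cell. Outside is a right-hand three-start thread: ridges 3 mm thick, out to 44 mm diameter, that start at the cell's angles 0, 120, 240 degrees from its +x (white lines on the foot), 2 mm below the mouth, and fall clockwise, seen from above, over 112 degrees each, 21 mm per turn.
- spacer_center (a point): Brass spacer tube, loose, standing upright on the worktop: outside diameter 29 mm, bore 22 mm, 20 mm high, same both ways up. The point is its centre, half-way up; z along its axis.
- filter_center (a point): Amber filter disc in a white round mount, loose, lying flat: diameter 29 mm, 12 mm high, same both ways up. The point is its centre, half-way up; z along its axis. When it sits on the spacer in the barrel its top stands 2 mm above the mouth.
- ring_center (a point): Blue ribbed retaining ring (screw cap with 22 mm window), loose, lying lip up: outside diameter 54 mm, 17 mm high. The point is its centre, 8.5 mm above its lower edge; z up. Three inner lugs, 2.6 mm thick and 5 wide, 4 mm above the lower edge, at its angles 0, 120, 240 degrees from its +x (white lines on top), reach in to a 38.8 mm circle. The lip's underside is 14 mm above the lower edge.
- cell: Filter cell, fixed: round dark foot (72 mm diameter, 10 mm high) with an upright open steel barrel, 44 mm high in all. Origin: centre of the foot's underside; z up, x and y turn with the cell. Barrel outside 37 mm (36 at the rim); bore 32 mm (mouth 34), 30 mm deep to a flat floor 14 mm above the worktop.
- spacer: The spacer tube; origin at the centre of its lower end.
- filter: The filter in its mount; origin at the centre of its lower face.
- ring: Same ring; origin: centre of its lower edge. Set on the barrel at any angle its lugs rest on the ridges; clockwise it sinks 3.5 mm per 60 degrees. Lugs put 20 degrees counter-clockwise of the ridge starts rest with the lower edge 35 mm above the worktop; after 75 degrees clockwise it binds on the filter (edge at 32 mm), 10 to 15 more make it tight (under 1 N m), then its lugs meet stops.
- dropper: Bystander: small amber dropper bottle with a black cap, 30 mm diameter, 75 mm high; origin at its foot.
- vial: Bystander: small clear vial with a red cap, 20 mm diameter, 48 mm high; origin at its foot.
- beaker: Bystander: small clear beaker, 50 mm wide, 56 mm high; origin at its foot.
Things that resemble listed ones, but are neither listed nor needed, are in the scene too. Of the things shaped like the spacer, the brass one is meant.

How it is judged:
By the outcome, as a careful person would: the job done as asked, in the order asked, and still so for the second after the job is handed in, with the robot touching nothing.
It also fails if it takes over 64 s, if anything falls off the work surface, if the arm or the gripper's body presses on something with over 40 N, if the wrist force passes 120 N, or if a joint passes its speed limit or range.

## Working session

There is one attempt and no reset: what is moved stays moved. The work goes in short steps, Python scripts to look and compute and a tool call to move; the robot and the scene stay as the last step left them, time stands still between calls to the robot, and variables do not carry over. Pictures are saved under pics/ and viewed, about 8 in all and at most 12, crops included, and the job is handed in when it is done.

Besides the shell and the picture viewer there is one more tool, called after "Call:" as a command line: name --argument value ..., lists and objects as JSON in quotes. step_arm: Moves the arm, as the interface text tells. Its arguments: {"type":"object","properties":{"commands":{"type":"array","items":{"type":"array"}},"force":{"type":"number"}},"required":["commands"]}

```bash
mkdir -p pics; ls; python3 - <<'E'
from rig import *
import cv2,numpy as np
s=sense();print(s)
for n in("scene","top","wrist"):
    f=grab_frame(n);cv2.imwrite(f"pics/{n}0.png",f)
    m=camera_model(n);print(n,{k:np.round(v,3).tolist() for k,v in m.items()}, 'cam pos',(-np.array(m['R']).T@m['t']).round(1))
a=cv2.imread('pics/scene0.png');b=cv2.imread('pics/top0.png')
cv2.imwrite('pics/both0.png',np.hstack([a,b])[:, :])
E
```

```text
pics
{'clock': 0.0, 'qpos': array([ 1.12157638e+00,  3.53662974e-01,  1.63415599e+00, -1.68590850e-05,
        1.15517961e+00, -2.40192182e-03]), 'qvel': array([ 0.00079737, -0.00052756, -0.00077598, -0.00090738,  0.00224195,
       -0.00027652]), 'joint_efforts': array([ 2.15641594e-03, -6.05253482e+01, -3.42069983e+01,  2.87389375e-04,
        9.24184278e-03,  6.44968145e-05]), 'eef_pos': array([269.96081038, 563.42432866, 403.94289382]), 'tcp_rot': array([-3.14018670e+00,  1.20372966e-05,  2.69478146e+00]), 'contact_force': array([ 0.52497973, -0.25300859, -1.12513332]), 'wrist_torque': array([ 0.00978079, -0.06000964, -0.01391271]), 'opening': 0.9993288325241422}
scene {'fx': 386.398, 'fy': 386.398, 'cx': 278.255, 'cy': 207.643, 'R': [[0.581, -0.814, 0.012], [-0.566, -0.413, -0.714], [0.586, 0.408, -0.7]], 't': [-377.741, 365.205, 583.321]} cam pos [  84.2 -394.4  673.6]
top {'fx': 489.138, 'fy': 489.138, 'cx': 279.336, 'cy': 213.737, 'R': [[0.018, -1.0, 0.016], [-0.995, -0.02, -0.099], [0.099, -0.014, -0.995]], 't': [-78.271, 581.773, 1224.515]} cam pos [ 458.4  -49.6 1277.3]
wrist {'fx': 362.234, 'fy': 362.234, 'cx': 279.739, 'cy': 206.857, 'R': [[0.432, 0.902, -0.001], [0.86, -0.411, 0.302], [0.272, -0.131, -0.953]], 't': [-624.644, -40.084, 379.709]} cam pos [200.7 596.7 373.6]
```

View pics/top0.png

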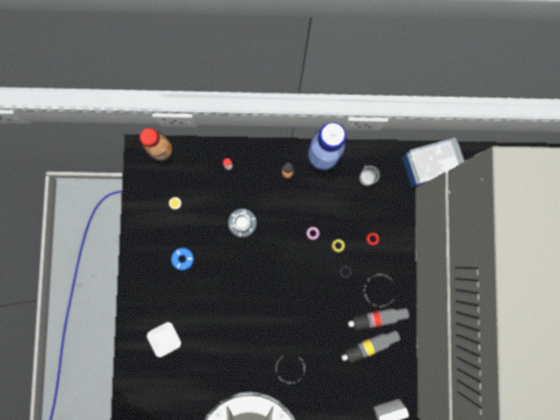

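View pics/scene0.png

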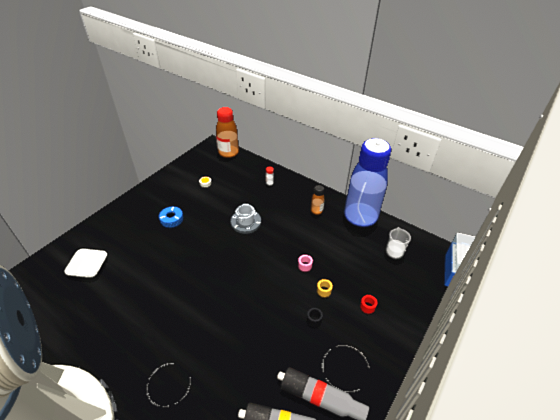

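Top view: cell (242,222), filter (175,203), ring (182,259), bottle (288,171), vial (228,164), beaker (369,176). Tube-like candidates are pink (312,233), yellow/brass (338,245), red (373,239) and black (345,271). The yellow-gold one fits "brass", and I'll confirm it in a crop.

```bash
cat > h.py <<'E'
from rig import *
import cv2,numpy as np
def ray(m,uv,z):
    R=np.array(m['R']);c=-R.T@np.array(m['t'])
    d=R.T@np.array([(uv[0]-m['cx'])/m['fx'],(uv[1]-m['cy'])/m['fy'],1])
    return (c+d*(z-c[2])/d[2])
def proj(m,X):
    p=np.array(m['R'])@np.array(X,float)+np.array(m['t']);return np.array([m['fx']*p[0]/p[2]+m['cx'],m['fy']*p[1]/p[2]+m['cy']])
def blobs(f,lo,hi,amin=30):
    k=cv2.inRange(cv2.cvtColor(f,cv2.COLOR_BGR2HSV),np.array(lo),np.array(hi))
    cs,_=cv2.findContours(k,cv2.RETR_EXTERNAL,cv2.CHAIN_APPROX_NONE)
    return [c for c in cs if cv2.contourArea(c)>amin],k
def shift(s,target):  # tool-axes shift from current state to world target
    r=s['tcp_rot'];from scipy.spatial.transform import Rotation as Ro
    R=Ro.from_euler('xyz',r).as_matrix();return R.T@(np.array(target)-s['eef_pos'])
E
python3 - <<'E'
from h import *
f=cv2.imread('pics/top0.png');m=camera_model('top');fs=cv2.imread('pics/scene0.png');ms=camera_model('scene')
for nm,lo,hi,z in(('yellow',(18,90,90),(35,255,255),10),('blue',(95,120,100),(125,255,255),8.5),('white/cell',(0,0,110),(179,60,255),10)):
    for n,F,M in(('top',f,m),('scene',fs,ms)):
        for c in blobs(F,lo,hi)[0]:
            (u,v),r=cv2.minEnclosingCircle(c)
            if v<130 or r>40: continue
            print(nm,n,(round(u),round(v),round(r,1)),ray(M,(u,v),z).round(0))
for nm,uv,z in(('cell',(242,222),30),('filter',(175,203),6),('dropper',(288,165),75),('vial',(228,161),48),('beaker',(369,175),30),('ring',(182,259),8)):
    print(nm,ray(m,uv,z).round())
a=cv2.resize(f[215:290,295:395],None,fx=5,fy=5,interpolation=cv2.INTER_CUBIC)
b=cv2.resize(fs[240:330,285:385],None,fx=4,fy=4,interpolation=cv2.INTER_CUBIC)
c=cv2.resize(f[190:280,160:270],None,fx=3.6,fy=3.6)
cv2.imwrite('pics/c1.png',np.hstack([cv2.resize(x,(400,360)) for x in(a,b)]))
E
```

```text
yellow top (368, 347, 8.3) [ 249. -300.   10.]
yellow top (338, 245, 6.9) [ 506. -221.   10.]
yellow top (174, 203, 3.9) [608. 207.  10.]
yellow scene (284, 416, 7.4) [ 262. -289.   10.]
yellow scene (324, 288, 9.2) [ 505. -217.   10.]
blue top (182, 258, 11.6) [465. 182.   8.]
blue top (332, 136, 13.9) [ 794. -203.    8.]
blue scene (448, 264, 21.8) [ 717. -403.    8.]
blue scene (171, 216, 12.0) [466. 185.   8.]
blue scene (362, 212, 17.0) [ 748. -180.    8.]
blue scene (372, 163, 24.4) [ 939. -115.    8.]
white/cell top (392, 412, 17.1) [  92. -358.   10.]
white/cell top (364, 349, 6.7) [ 244. -289.   10.]
white/cell top (385, 340, 14.6) [ 267. -341.   10.]
white/cell top (164, 339, 18.2) [261. 220.  10.]
white/cell top (372, 320, 6.7) [ 318. -308.   10.]
white/cell top (394, 316, 14.3) [ 328. -365.   10.]
white/cell top (312, 233, 6.6) [ 538. -154.   10.]
white/cell top (242, 222, 14.1) [561.  29.  10.]
white/cell top (369, 175, 10.0) [ 691. -300.   10.]
white/cell scene (302, 418, 12.5) [ 276. -314.   10.]
white/cell scene (274, 414, 6.7) [ 254. -275.   10.]
white/cell scene (242, 413, 4.7) [ 225. -232.   10.]
white/cell scene (4, 403, 9.2) [15. 87. 10.]
white/cell scene (346, 402, 25.8) [ 337. -358.   10.]
white/cell scene (310, 388, 11.5) [ 320. -299.   10.]
white/cell scene (280, 375, 4.2) [ 310. -247.   10.]
white/cell scene (85, 262, 23.1) [262. 229.  10.]
white/cell scene (396, 242, 15.3) [ 705. -288.   10.]
white/cell scene (4, 244, 26.2) [187. 416.  10.]
white/cell scene (245, 219, 14.9) [563.  33.  10.]
white/cell scene (205, 181, 6.2) [608. 207.  10.]
white/cell scene (269, 178, 6.3) [714.  76.  10.]
white/cell scene (224, 146, 7.9) [756. 272.  10.]
cell [560.  28.  30.]
filter [608. 205.   6.]
dropper [701. -86.  75.]
vial [714.  66.  48.]
beaker [ 689. -298.   30.]
ring [463. 181.   8.]
```

View pics/c1.png

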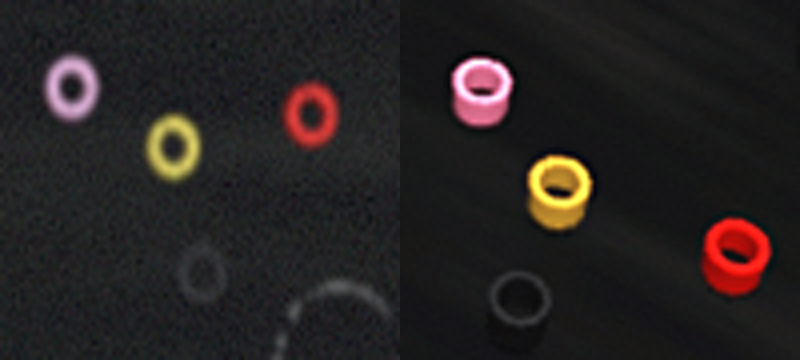

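The crop shows the gold tube, in the top view at (338,245) and the scene view at (324,288), as the brass spacer. The pink, red and black tubes are decoys. Next I take a wrist overview above the cell, filter and ring.

```bash
cat >> h.py <<'E'
def plan(target,yaw,step=55,dturn=.16,s=None):
    s=s or sense();p=np.array(s['eef_pos']);y=s['tcp_rot'][2];T=np.array(target,float)
    dy=(yaw-y+np.pi)%(2*np.pi)-np.pi;n=int(max(np.ceil(np.linalg.norm(T-p)/step),np.ceil(abs(dy)/dturn),1))
    d=(T-p)/n;rows=[]
    for i in range(n):
        a=y+dy*i/n;rows.append([[round(float(np.cos(a)*d[0]+np.sin(a)*d[1]),1),round(float(np.sin(a)*d[0]-np.cos(a)*d[1]),1),round(float(-d[2]),1)],round(-dy/n,3)])
    print(n,rows)
E
python3 -c "
from h import *
plan((540,110,400),1.62)"
```

```text
10 [[[-43.9, -29.2, 0.4], np.float64(0.107)], [[-46.8, -24.3, 0.4], np.float64(0.107)], [[-49.2, -19.2, 0.4], np.float64(0.107)], [[-50.9, -13.8, 0.4], np.float64(0.107)], [[-52.1, -8.3, 0.4], np.float64(0.107)], [[-52.7, -2.6, 0.4], np.float64(0.107)], [[-52.7, 3.1, 0.4], np.float64(0.107)], [[-52.1, 8.7, 0.4], np.float64(0.107)], [[-50.8, 14.2, 0.4], np.float64(0.107)], [[-49.0, 19.6, 0.4], np.float64(0.107)]]
```

Call:
step_arm --commands '[[[-44, -29, 0], 0.107, 1], [[-47, -24, 0], 0.107, 1], [[-49, -19, 0], 0.107, 1], [[-51, -14, 0], 0.107, 1], [[-52, -8, 0], 0.107, 1], [[-53, -3, 0], 0.107, 1], [[-53, 3, 0], 0.107, 1], [[-52, 9, 0], 0.107, 1], [[-51, 14, 0], 0.107, 1], [[-49, 20, 0], 0.107, 1], [[0, 0, 0], 0, 0.6]]'

```text
clock: 1.52
eef_pos: [542.7, 92.8, 402.7]
tcp_rot: [-3.141, 0.001, 1.591]
contact_force: [-0.3, 0.3, -0.7]
opening: 0.818
```

```bash
python3 - <<'E'
from h import *
m=camera_model('wrist');f=grab_frame('wrist');cv2.imwrite('pics/w1.png',f);np.save('m_w1.npy',m,allow_pickle=True)
print(sense()['eef_pos'],sense()['tcp_rot'],sense()['opening'],sense()['clock'])
for n,X in(('cell',(561,29,44)),('filt',(608,206,12)),('ring',(464,182,17))):print(n,proj(m,X).round())
E
```

```text
[541.89573164  94.06119438 402.54932406] [-3.14046373e+00  9.10168730e-04  1.59353134e+00] 0.7338245540066173 1.575
cell [297. 243.]
filt [353.  52.]
ring [196.  76.]
```

View pics/w1.png

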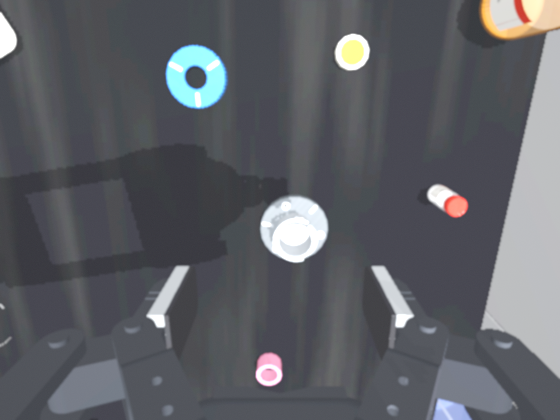

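The overview shows the ring at (196,76) with white lines at (176,68), (213,66) and (198,99). The filter is at (352,52) and the cell at (295,230) with its foot marks. The first position estimates agree with this view.

```bash
python3 - <<'E'
from h import *
m=np.load('m_w1.npy',allow_pickle=True).item();f=cv2.imread('pics/w1.png')
b,k=blobs(f,(90,100,100),(115,255,255),300);c=max([x for x in b if x[:,0,1].max()<150],key=cv2.contourArea)
(u,v),r=cv2.minEnclosingCircle(c);e=cv2.fitEllipse(c);print('ring',u,v,r,e,ray(m,e[0],12).round(1))
b,k=blobs(f,(18,60,100),(38,255,255),100);c=[x for x in b if 300<x[0,0,0]<400 and x[0,0,1]<80][0]
e=cv2.fitEllipse(c);print('filter',e,ray(m,e[0],12).round(1))
# foot: lighter-than-bg contour
g=cv2.cvtColor(f,cv2.COLOR_BGR2GRAY)[190:270,255:335];cs,_=cv2.findContours((g>95).astype(np.uint8),cv2.RETR_EXTERNAL,cv2.CHAIN_APPROX_NONE)
c=max(cs,key=cv2.contourArea)+[255,190];e=cv2.fitEllipse(c);print('foot',e,ray(m,e[0],10).round(1))
plan((505,-221,290),1.59)
E
```

```text
ring 195.68487548828125 76.27731323242188 33.226463317871094 ((195.87449645996094, 76.28121948242188), (60.81418991088867, 65.71039581298828), 149.62879943847656) [462.6 181.9  12. ]
filter ((352.3404235839844, 51.56092834472656), (20.98354148864746, 23.676712036132812), 19.27906036376953) [607.3 206.4  12. ]
foot ((293.8041076660156, 227.807373046875), (66.98558044433594, 68.31077575683594), 73.1180648803711) [559.4  31.6  10. ]
7 [[[-44.9, -6.3, 16.1], np.float64(0.001)], [[-44.9, -6.3, 16.1], np.float64(0.001)], [[-44.9, -6.2, 16.1], np.float64(0.001)], [[-44.9, -6.2, 16.1], np.float64(0.001)], [[-44.9, -6.2, 16.1], np.float64(0.001)], [[-44.9, -6.2, 16.1], np.float64(0.001)], [[-44.9, -6.2, 16.1], np.float64(0.001)]]
```

Call:
step_arm --commands '[[[-45, -6, 16], 0, 0.6], [[-45, -6, 16], 0, 0.6], [[-45, -6, 16], 0, 0.6], [[-45, -6, 16], 0, 0.6], [[-45, -6, 16], 0, 0.6], [[-45, -6, 16], 0, 0.6], [[-40, -6, 14], 0, 0.6], [[0, 0, 0], 0, 0.6], [[0, 0, 0], 0, 0.6]]'

```text
clock: 2.7
eef_pos: [507.2, -214.9, 288.9]
tcp_rot: [-3.14, -0.004, 1.612]
contact_force: [-0.1, 0.1, 0.0]
opening: 0.6
```

```bash
cat >> h.py <<'E'
def look(n):
    s=sense();m=camera_model('wrist');f=grab_frame('wrist');cv2.imwrite(f'pics/{n}.png',f);np.save(f'm_{n}.npy',m,allow_pickle=True)
    print('tcp',s['eef_pos'].round(1),'rot',s['tcp_rot'].round(4),'open',round(s['opening'],3),'t',s['clock']);return s,m,f
E
python3 - <<'E'
from h import *
s,m,f=look('w2')
p=s['eef_pos'];print('tip px',proj(m,(p[0],p[1],20)))
b,k=blobs(f,(15,60,90),(38,255,255),300)
for c in b:
    (u,v),r=cv2.minEnclosingCircle(c);print(u,v,r,cv2.boundingRect(c),ray(m,(u,v),10).round(1))
E
```

```text
tcp [ 507.2 -214.9  288.9] rot [-3.1404 -0.004   1.6119] open 0.6 t 2.7
tip px [279.41076872 210.62266828]
274.521728515625 211.82608032226562 24.691194534301758 (252, 188, 46, 49) [ 503.8 -219.2   10. ]
```

View pics/w2.png

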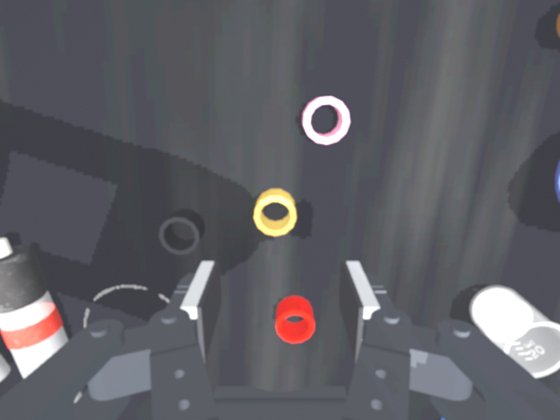

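The view shows brass at (275,212), pink at (326,120), red (295,320), black (180,235).

```bash
cat >> h.py <<'E'
def boxc(m,x,y,z0,z1,r):
    a=np.linspace(0,2*np.pi,73);P=np.array([proj(m,(x+r*np.cos(t),y+r*np.sin(t),z)) for z in(z0,z1) for t in a])
    return np.r_[P.min(0),P.max(0)]
E
python3 - <<'E'
from h import *
m=np.load('m_w2.npy',allow_pickle=True).item()
f=cv2.imread('pics/w2.png')
print(boxc(m,503.8,-219.2,0,20,14.5).round(1),'meas 252 188 298 237')
h=cv2.cvtColor(f,cv2.COLOR_BGR2HSV)[185:240,250:300];k=((h[...,0]>15)&(h[...,0]<38)&(h[...,1]>60)&(h[...,2]>225)).astype(np.uint8)
cs,_=cv2.findContours(k,cv2.RETR_EXTERNAL,cv2.CHAIN_APPROX_NONE);c=max(cs,key=cv2.contourArea)+[250,185];e=cv2.fitEllipse(c);print(e,ray(m,e[0],20))
s=sense();from scipy.spatial.transform import Rotation as Ro
R=Ro.from_euler('xyz',s['tcp_rot']).as_matrix();print('axis at 155',s['eef_pos']+R@[0,0,155])
E
```

```text
[253.5 189.  295.1 235.7] meas 252 188 298 237
((274.7950134277344, 212.67430114746094), (41.27976608276367, 45.9439811706543), 4.929767608642578) [ 504.04334545 -216.48666051   20.        ]
axis at 155 [ 507.05791434 -214.12274965  134.01824047]
```

Call:
step_arm --commands '[[[-5, -3, 25], 0, 0.55], [[0, 0, 35], 0, 0.55], [[0, 0, 30], 0, 0.55], [[0, 0, 13], 0, 0.55], [[0, 0, 0], 0, 0.55]]' --force 30

```text
clock: 3.38
eef_pos: [507.6, -213.4, 187.1]
tcp_rot: [3.137, -0.002, 1.621]
contact_force: [-0.3, 0.8, 0.2]
opening: 0.552
```

```bash
python3 - <<'E'
from h import *
s=sense();from scipy.spatial.transform import Rotation as Ro
R=Ro.from_euler('xyz',s['tcp_rot']).as_matrix();print(s['eef_pos'],s['tcp_rot'],'axis at 165',s['eef_pos']+R@[0,0,165],R.T@(np.array([504.2,-219.2,15])-(s['eef_pos']+R@[0,0,165])))
E
```

```text
[ 507.55287565 -213.40572973  187.12779553] [ 3.13710982e+00 -2.10397684e-03  1.62133427e+00] axis at 165 [ 508.27405955 -213.02165528   22.12981863] [-5.97963721 -4.41282716  7.09754278]
```

Call:
step_arm --commands '[[[-5, -4, 3], 0, 0.55], [[-3, -2, 2], 0, 0.55], [[-1, -1, 1], 0, 0.55], [[0, 0, 0], 0, 0.55]]'

```text
clock: 3.88
eef_pos: [501.8, -223.7, 183.7]
tcp_rot: [3.133, -0.0, 1.622]
contact_force: [1.4, 0.5, 0.2]
opening: 0.546
```

```bash
cat >> h.py <<'E'
from scipy.spatial.transform import Rotation as Ro
def err(T,L=165):
    s=sense();R=Ro.from_euler('xyz',s['tcp_rot']).as_matrix();a=s['eef_pos']+R@[0,0,L]
    print('tcp',s['eef_pos'].round(1),s['tcp_rot'].round(4),'axis',a.round(2),'open',round(s['opening'],3),'F',s['contact_force'].round(1),'M',s['wrist_torque'].round(2),'t',s['clock']);print('shift to go',(R.T@(np.array(T)-a)).round(2))
E
python3 -c "
from h import *
err((504.2,-219.2,15))"
```

```text
tcp [ 501.8 -223.7  183.7] [ 3.133  -0.      1.6216] axis [ 503.2 -223.6   18.7] open 0.546 F [1.4 0.5 0.2] M [ 0.06 -0.03  0.02] t 3.875
shift to go [4.34 1.19 3.71]
```

Call:
step_arm --commands '[[[4, 1, 3], 0, 0.55], [[0, 0, 0], 0, 0.55], [[0, 0, 0], 0, 0.55]]'

```text
clock: 4.25
eef_pos: [502.8, -219.4, 180.7]
tcp_rot: [3.133, 0.0, 1.621]
contact_force: [0.2, 0.8, -0.9]
opening: 0.547
```

```bash
python3 -c "
from h import *
err((504.2,-219.2,15))"
```

```text
tcp [ 502.8 -219.4  180.7] [3.1327e+00 1.0000e-04 1.6214e+00] axis [ 504.27 -219.29   15.72] open 0.547 F [ 0.2  0.8 -0.9] M [-0.05 -0.    0.01] t 4.25
shift to go [ 0.09 -0.07  0.72]
```

Call:
step_arm --commands '[[[0, 0, 0], 0, 0.2], [[0, 0, 0], 0, 0.2], [[0, 0, 0], 0, 0.2], [[0, 0, 0], 0, 0.2], [[0, 0, -20], 0, 0.2], [[0, 0, -40], 0, 0.2], [[0, 0, -40], 0, 0.2], [[0, 0, -10], 0, 0.2], [[0, 0, 0], 0, 0.2]]' --force 40

```text
clock: 5.38
eef_pos: [501.3, -219.2, 292.1]
tcp_rot: [3.135, -0.001, 1.621]
contact_force: [-0.8, 0.8, -0.4]
opening: 0.312
```

```bash
python3 - <<'E'
from h import *
s,m,f=look('w3')
b,k=blobs(f,(15,60,90),(38,255,255),200)
for c in b:
    (u,v),r=cv2.minEnclosingCircle(c);print(u,v,r,cv2.boundingRect(c))
a=s['eef_pos']
R=Ro.from_euler('xyz',s['tcp_rot']).as_matrix()
print('expected axis px',[proj(m,a+R@[0,0,L]).round() for L in(160,180)])
print(boxc(m,*(a+R@[0,0,170])[:2],a[2]-181,a[2]-161,14.5).round())
plan((559.4,31.6,290),1.62)
E
```

```text
tcp [ 501.3 -219.2  292.1] rot [ 3.1351e+00 -1.1000e-03  1.6215e+00] open 0.312 t 5.375
278.0127258300781 278.7044677734375 42.43296813964844 (245, 238, 71, 84)
expected axis px [array([278., 292.]), array([279., 269.])]
[243. 239. 314. 321.]
5 [[[49.5, 14.2, 0.3], np.float64(0.0)], [[49.5, 14.1, 0.3], np.float64(0.0)], [[49.5, 14.1, 0.3], np.float64(0.0)], [[49.5, 14.1, 0.3], np.float64(0.0)], [[49.5, 14.1, 0.3], np.float64(0.0)]]
```

Call:
step_arm --commands '[[[48, 15, 0], 0, 0.2], [[48, 15, 0], 0, 0.2], [[48, 15, 0], 0, 0.2], [[38, 13, 0], 0, 0.2], [[0, 0, 0], 0, 0.2], [[0, 0, 0], 0, 0.2], [[0, 0, 0], 0, 0.2]]'

```text
clock: 6.3
eef_pos: [548.5, -30.5, 281.8]
tcp_rot: [-3.134, -0.003, 1.619]
contact_force: [0.1, -0.5, -0.5]
opening: 0.311
```

```bash
python3 - <<'E'
from h import *
s,m,f=look('w4')
u,v=proj(m,(559.4,31.6,25)).astype(int);print(u,v)
c=f[max(v-100,0):v+100,u-130:u+130];cv2.imwrite('pics/w4c.png',cv2.resize(c,None,fx=3,fy=3,interpolation=cv2.INTER_CUBIC));print('crop origin',u-130,max(v-100,0))
E
```

```text
tcp [548.5 -30.5 281.8] rot [-3.1336 -0.0033  1.6189] open 0.311 t 6.3
305 120
crop origin 175 20
```

View pics/w4c.png

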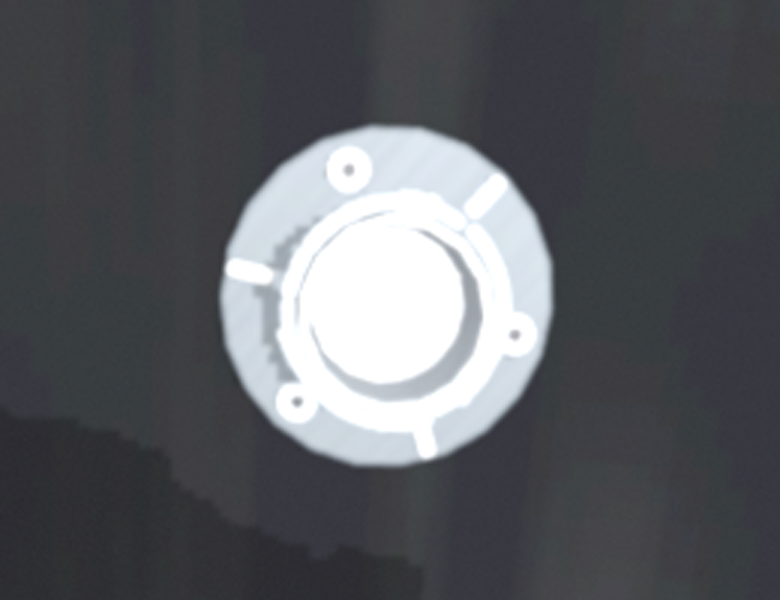

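The crop shows the cell with foot lines at crop (250,272), (487,196) and (425,437). The other three marks are screws. Next: centre and angles.

```bash
python3 - <<'E'
from h import *
m=np.load('m_w4.npy',allow_pickle=True).item();f=cv2.imread('pics/w4.png')
g=cv2.cvtColor(f,cv2.COLOR_BGR2GRAY);g[:50]=0;g[190:]=0;g[:,:240]=0;g[:,370:]=0
k=(g>130).astype(np.uint8)
cs,_=cv2.findContours(k,cv2.RETR_EXTERNAL,cv2.CHAIN_APPROX_NONE);c=cv2.convexHull(max(cs,key=cv2.contourArea))
# foot outline cast on z=10, circle fit
P=np.array([ray(m,p[0],10)[:2] for p in c]);A=np.c_[2*P,np.ones(len(P))];x=np.linalg.lstsq(A,(P**2).sum(1),rcond=None)[0]
C=x[:2];print('foot centre',C.round(2),'r',np.sqrt(x[2]+C@C).round(2),cv2.boundingRect(c))
for p in((258.3,110.7),(337.3,85.3),(316.7,165.7)):
    q=ray(m,(p[0]-.3,p[1]-.3),10)[:2]-C;print(np.linalg.norm(q).round(1),(np.degrees(np.arctan2(q[1],q[0]))%120).round(1))
print('mouth px expected',boxc(m,*C,44,44,17).round(1), 'outer', boxc(m,*C,42,42,22).round(1))
k2=(g[:]>240).astype(np.uint8)
# bore floor
print('floor expected',boxc(m,*C,14,14,16).round(1))
# ring angles from w1
m1=np.load('m_w1.npy',allow_pickle=True).item();f1=cv2.imread('pics/w1.png');rc=np.array([462.6,181.9])
h=cv2.cvtColor(f1,cv2.COLOR_BGR2HSV)[40:115,160:235];w=((h[...,1]<90)&(h[...,2]>150)).astype(np.uint8)
n,l,st,ce=cv2.connectedComponentsWithStats(w)
for i in range(1,n):
    if st[i,4]>8:
        q=ray(m1,ce[i]+[160,40],17)[:2]-rc;print('ring line',st[i,4],np.linalg.norm(q).round(1),(np.degrees(np.arctan2(q[1],q[0]))%120).round(1))
E
```

```text
foot centre [559.23  30.41] r 35.88 (248, 62, 111, 113)
30.1 50.3
30.3 49.4
30.8 50.5
mouth px expected [276.3  93.3 337.  155.3] outer [267.6  83.8 345.4 163.3]
floor expected [278.7  95.  328.7 146.3]
ring line 117 19.4 30.4
ring line 116 18.7 34.7
ring line 108 20.0 34.7
```

Call:
step_arm --commands '[[[30, 6, 0], 0, 0.2], [[30, 7, 0], 0, 0.2], [[0, 0, 15], 0, 0.2], [[0, 0, 20], 0, 0.2], [[0, 0, 10], 0, 0.2], [[0, 0, 0], 0, 0.2], [[0, 0, 0], 0, 0.2]]'

```text
clock: 7.22
eef_pos: [557.6, 24.7, 234.4]
tcp_rot: [-3.133, -0.002, 1.611]
contact_force: [0.3, -0.7, -0.1]
opening: 0.313
```

```bash
python3 -c "
from h import *
err((559.2,30.4,47.5),170)"
```

```text
tcp [557.6  24.7 234.4] [-3.1326e+00 -2.1000e-03  1.6109e+00] axis [556.07  25.03  64.45] open 0.313 F [ 0.3 -0.7 -0.1] M [0.01 0.02 0.  ] t 7.225
shift to go [ 5.2   3.49 16.93]
```

Call:
step_arm --commands '[[[5, 3.5, 0], 0, 0.2], [[0, 0, 0], 0, 0.2], [[0, 0, 0], 0, 0.2]]'

```text
clock: 7.6
eef_pos: [561.7, 30.1, 235.7]
tcp_rot: [-3.135, -0.002, 1.611]
contact_force: [0.1, -0.1, -1.2]
opening: 0.315
```

```bash
python3 -c "
from h import *
err((559.2,30.4,47.5),170)"
```

```text
tcp [561.7  30.1 235.7] [-3.1348e+00 -2.2000e-03  1.6107e+00] axis [560.52  30.41  65.68] open 0.315 F [ 0.1 -0.1 -1.2] M [ 0.07  0.01 -0.03] t 7.6
shift to go [ 0.   -1.2  18.19]
```

Call:
step_arm --commands '[[[0, -1.2, 8], 0, 0.2], [[0, 0, 6], 0, 0.2], [[0, 0, 4], 0, 0.2], [[0, 0, 0], 0, 0.2], [[0, 0, 0], 0, 0.2]]'

```text
clock: 8.22
eef_pos: [560.4, 30.2, 217.2]
tcp_rot: [-3.135, -0.002, 1.611]
contact_force: [-1.3, 0.1, 4.0]
opening: 0.316
```

```bash
python3 -c "
from h import *
err((559.2,30.4,47.5),170)"
```

```text
tcp [560.4  30.2 217.2] [-3.1352e+00 -2.2000e-03  1.6109e+00] axis [559.29  30.49  47.21] open 0.316 F [-1.3  0.1  4. ] M [0.05 0.14 0.03] t 8.225
shift to go [-0.09 -0.09 -0.29]
```

Call:
step_arm --commands '[[[0, 0, 0], 0, 0.5], [[0, 0, 0], 0, 0.5], [[0, 0, 0], 0, 0.5], [[0, 0, -20], 0, 0.5], [[0, 0, -35], 0, 0.5], [[0, 0, -20], 0, 0.5], [[-50, 0, 0], 0, 0.5], [[0, 0, 0], 0, 0.5], [[0, 0, 0], 0, 0.5]]'

```text
clock: 9.35
eef_pos: [562.9, -20.7, 293.1]
tcp_rot: [-3.134, -0.002, 1.611]
contact_force: [0.2, 0.4, 0.5]
opening: 0.501
```

```bash
python3 - <<'E'
from h import *
s,m,f=look('w5')
u,v=proj(m,(559.2,30.4,34)).astype(int)
for z,r in((34,14.5),(34,11),(44,17)):print(z,r,(boxc(m,559.2,30.4,z,z,r)-[u-65,v-65,u-65,v-65])*5)
cv2.imwrite('pics/w5c.png',cv2.resize(f[v-65:v+65,u-65:u+65],None,fx=4.5,fy=4.5,interpolation=cv2.INTER_CUBIC))
E
```

```text
tcp [562.9 -20.7 293.1] rot [-3.1339e+00 -2.1000e-03  1.6114e+00] open 0.501 t 9.35
34 14.5 [211.57424141 209.07243629 443.85137102 444.05519912]
34 11 [239.60299161 238.40550934 415.77752559 416.6403175 ]
44 17 [184.85811244 191.45516195 469.23258011 478.68842333]
```

View pics/w5c.png

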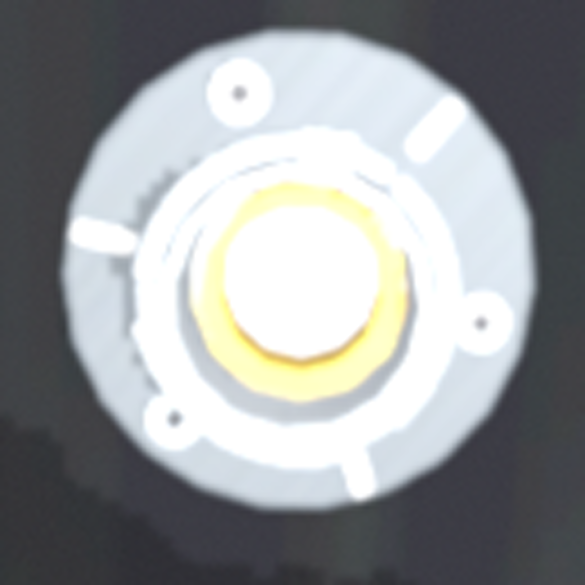

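The spacer sits flat and centred in the barrel, with its brass rim at crop (300,292) and size matching z=34. Next the filter.

Call:
step_arm --commands '[[[55, 13, 0], 0, 0.55], [[55, 13, 0], 0, 0.55], [[55, 13, 0], 0, 0.55], [[55, 13, 0], 0, 0.55], [[0, 0, 0], 0, 0.55], [[0, 0, 0], 0, 0.55], [[0, 0, 0], 0, 0.55]]'

```text
clock: 10.28
eef_pos: [604.8, 211.0, 290.6]
tcp_rot: [-3.13, -0.001, 1.614]
contact_force: [0.0, -0.5, 0.1]
opening: 0.55
```

```bash
python3 - <<'E'
from h import *
s,m,f=look('w6')
u,v=proj(m,(607.3,206.4,6)).astype(int);print(u,v)
g=f[v-45:v+45,u-45:u+45];h=cv2.cvtColor(g,cv2.COLOR_BGR2HSV)
k=(h[...,2]>130).astype(np.uint8);cs,_=cv2.findContours(k,cv2.RETR_EXTERNAL,cv2.CHAIN_APPROX_NONE);c=max(cs,key=cv2.contourArea)+[u-45,v-45]
x,y,w,hh=cv2.boundingRect(c);print((x,y,x+w,y+hh))
b=boxc(m,607.3,206.4,0,12,14.5);print(b)
k=((h[...,0]>15)&(h[...,0]<38)&(h[...,1]>60)).astype(np.uint8);cs,_=cv2.findContours(k,cv2.RETR_EXTERNAL,cv2.CHAIN_APPROX_NONE);e=cv2.fitEllipse(max(cs,key=cv2.contourArea)+[u-45,v-45]);print(e,ray(m,e[0],11))
T=ray(m,(x+w/2+607.3*0,y+hh/2),6);print('center ray z6',T)
err((T[0],T[1],8),165)
E
```

```text
tcp [604.8 211.  290.6] rot [-3.1304e+00 -1.2000e-03  1.6141e+00] open 0.55 t 10.275
286 209
(265, 188, 308, 233)
[266.37028206 188.09135001 306.56905224 230.50170013]
((286.2782287597656, 212.4102020263672), (27.44406509399414, 29.838504791259766), 90.72242736816406) [607.22188434 205.55301961  11.        ]
center ray z6 [607.42375434 205.38704048   6.        ]
tcp [604.9 210.8 290.6] [-3.1303e+00 -1.1000e-03  1.6138e+00] axis [602.99 210.92 125.61] open 0.551 F [-0.1  0.4  0.4] M [ 0.01 -0.02 -0.06] t 10.325
shift to go [ -5.84   5.52 117.55]
```

Call:
step_arm --commands '[[[-5.8, 5.5, 0], 0, 0.55], [[0, 0, 0], 0, 0.55], [[0, 0, 30], 0, 0.55], [[0, 0, 35], 0, 0.55], [[0, 0, 20], 0, 0.55], [[0, 0, 0], 0, 0.55], [[0, 0, 0], 0, 0.55]]'

```text
clock: 11.2
eef_pos: [612.0, 201.1, 205.8]
tcp_rot: [-3.134, -0.002, 1.608]
contact_force: [0.3, 0.6, 0.6]
opening: 0.553
```

```bash
python3 -c "
from h import *
err((607.35,205.5,12.5),165)"
```

```text
tcp [612.  201.1 205.8] [-3.1338e+00 -1.9000e-03  1.6081e+00] axis [610.72 201.39  40.78] open 0.553 F [0.3 0.6 0.6] M [-0.02  0.01 -0.  ] t 11.2
shift to go [ 4.18 -3.   28.31]
```

Call:
step_arm --commands '[[[4.2, -3, 0], 0, 0.55], [[0, 0, 0], 0, 0.55], [[0, 0, 18], 0, 0.55], [[0, 0, 7], 0, 0.55], [[0, 0, 0], 0, 0.55], [[0, 0, 0], 0, 0.55]]'

```text
clock: 11.95
eef_pos: [609.2, 206.0, 181.2]
tcp_rot: [-3.137, -0.003, 1.608]
contact_force: [0.4, -0.5, -0.5]
opening: 0.55
```

```bash
python3 -c "
from h import *
err((607.35,205.5,12.5),165)"
```

```text
tcp [609.2 206.  181.2] [-3.1368e+00 -2.8000e-03  1.6083e+00] axis [608.4  206.44  16.22] open 0.55 F [ 0.4 -0.5 -0.5] M [0.01 0.   0.04] t 11.95
shift to go [-0.91 -1.07  3.73]
```

Good; final trim, close, lift, check.

Call:
step_arm --commands '[[[-0.9, -1.1, 3.7], 0, 0.55], [[0, 0, 0], 0, 0.55], [[0, 0, 0], 0, 0.2], [[0, 0, 0], 0, 0.2], [[0, 0, 0], 0, 0.2], [[0, 0, 0], 0, 0.2]]'

```text
clock: 12.7
eef_pos: [608.3, 205.0, 178.0]
tcp_rot: [-3.138, -0.003, 1.608]
contact_force: [0.3, 0.5, -0.1]
opening: 0.311
```

```bash
python3 -c "
from h import *
err((607.35,205.5,12.5),165)"
```

```text
tcp [608.3 205.  178. ] [-3.1379e+00 -3.1000e-03  1.6083e+00] axis [607.7  205.5   13.01] open 0.311 F [ 0.3  0.5 -0.1] M [-0.02  0.05 -0.06] t 12.7
shift to go [ 0.01 -0.35  0.51]
```

Call:
step_arm --commands '[[[0, 0, -20], 0, 0.2], [[0, 0, -40], 0, 0.2], [[0, 0, -30], 0, 0.2], [[0, 0, 0], 0, 0.2], [[0, 0, 0], 0, 0.2]]'

```text
clock: 13.32
eef_pos: [608.7, 204.8, 274.3]
tcp_rot: [-3.139, -0.003, 1.608]
contact_force: [0.1, 0.1, 0.2]
opening: 0.312
```

```bash
python3 - <<'E'
from h import *
s,m,f=look('w7')
R=Ro.from_euler('xyz',s['tcp_rot']).as_matrix();a=s['eef_pos']+R@[0,0,170]
print('pred box',boxc(m,a[0],a[1],s['eef_pos'][2]-177.5,s['eef_pos'][2]-165.5,14.5).round())
b,k=blobs(f,(15,60,90),(38,255,255),200)
for c in b:
  if 200<c[:,0,0].mean()<350: e=cv2.fitEllipse(c);print(e,ray(m,e[0],s['eef_pos'][2]-165.5)[:2]-a[:2])
plan((561,31,270),1.61)
E
```

```text
tcp [608.7 204.8 274.3] rot [-3.1393 -0.0035  1.6083] open 0.312 t 13.325
pred box [244. 242. 313. 315.]
((279.60260009765625, 283.1097106933594), (46.98149108886719, 53.4306640625), 90.89271545410156) [0.44871459 0.92297398]
4 [[[-43.0, -13.6, 1.1], np.float64(-0.0)], [[-43.0, -13.6, 1.1], np.float64(-0.0)], [[-43.0, -13.6, 1.1], np.float64(-0.0)], [[-43.0, -13.6, 1.1], np.float64(-0.0)]]
```

Call:
step_arm --commands '[[[-43, -13.6, 0], 0, 0.2], [[-43, -13.6, 0], 0, 0.2], [[-43, -13.6, 0], 0, 0.2], [[-42, -13, 0], 0, 0.2], [[0, 0, 15], 0, 0.2], [[0, 0, 18], 0, 0.2], [[0, 0, 0], 0, 0.2], [[0, 0, 0], 0, 0.2]]'

```text
clock: 14.38
eef_pos: [558.3, 29.3, 232.5]
tcp_rot: [-3.13, -0.003, 1.611]
contact_force: [0.1, -0.0, -0.6]
opening: 0.31
```

```bash
python3 -c "
from h import *
err((559.2,30,46.8),170)"
```

```text
tcp [558.3  29.3 232.5] [-3.1299 -0.0035  1.6112] axis [556.29  29.84  62.49] open 0.31 F [ 0.1 -0.  -0.6] M [-0.04  0.02  0.04] t 14.375
shift to go [-1.000e-02  3.100e+00  1.565e+01]
```

Call:
step_arm --commands '[[[0, 3.1, 0], 0, 0.2], [[0, 0, 0], 0, 0.2], [[0, 0, 5], 0, 0.2], [[0, 0, 0], 0, 0.2]]'

```text
clock: 14.88
eef_pos: [562.3, 30.8, 228.0]
tcp_rot: [-3.132, -0.004, 1.613]
contact_force: [-0.2, -0.3, 0.0]
opening: 0.312
```

```bash
python3 -c "
from h import *
err((559.2,30,46.8),170)"
```

```text
tcp [562.3  30.8 228. ] [-3.1318 -0.0036  1.6131] axis [560.6   31.3   58.03] open 0.312 F [-0.2 -0.3  0. ] M [ 0.05 -0.01 -0.06] t 14.875
shift to go [-1.28 -1.34 11.24]
```

Call:
step_arm --commands '[[[-1.2, -1.3, 2], 0, 0.2], [[0, 0, 5], 0, 0.2], [[0, 0, 4], 0, 0.2], [[0, 0, 0], 0, 0.2], [[0, 0, 0], 0, 0.2]]'

```text
clock: 15.5
eef_pos: [561.0, 29.3, 217.3]
tcp_rot: [-3.132, -0.004, 1.613]
contact_force: [-0.9, 0.5, 2.7]
opening: 0.315
```

```bash
python3 -c "
from h import *
err((559.2,30,46.8),170)"
```

```text
tcp [561.   29.3 217.3] [-3.1323 -0.0037  1.6127] axis [559.38  29.9   47.29] open 0.315 F [-0.9  0.5  2.7] M [0.04 0.23 0.02] t 15.5
shift to go [ 0.1  -0.17  0.49]
```

Call:
step_arm --commands '[[[0, 0, 0], 0, 0.45], [[0, 0, 0], 0, 0.45], [[0, 0, -8], 0, 0.45], [[0, 0, -20], 0, 0.45], [[0, 0, -35], 0, 0.45], [[-50, 0, -10], 0, 0.5], [[0, 0, 0], 0, 0.5], [[0, 0, 0], 0, 0.5]]'

```text
clock: 16.5
eef_pos: [564.1, -21.6, 293.7]
tcp_rot: [-3.133, -0.003, 1.613]
contact_force: [-0.2, 0.3, 0.5]
opening: 0.5
```

```bash
python3 - <<'E'
from h import *
s,m,f=look('w8')
u,v=proj(m,(559.2,30.4,46)).astype(int);o=np.array([u-65,v-65]*2)
for z,r in((46,14.5),(44,18)):print(z,r,(boxc(m,559.2,30.4,z,z,r)-o)*4.5)
b,k=blobs(f,(15,50,90),(38,255,255),200)
for c in b:
  if abs(c[:,0,0].mean()-u)<30: e=cv2.fitEllipse(c);print(e,ray(m,e[0],46),ray(m,e[0],51))
cv2.imwrite('pics/w8c.png',cv2.resize(f[v-65:v+65,u-65:u+65],None,fx=4.5,fy=4.5,interpolation=cv2.INTER_CUBIC))
E
```

```text
tcp [564.1 -21.6 293.7] rot [-3.1332 -0.0033  1.6132] open 0.5 t 16.5
46 14.5 [186.28255294 182.51962858 406.0558565  404.70721434]
44 18 [161.16278617 153.94557093 431.63980353 427.4831558 ]
((278.6234436035156, 137.2707977294922), (36.08134841918945, 36.754486083984375), 6.9172515869140625) [559.67426573  30.69850583  46.        ] [559.70702144  31.26968234  51.        ]
```

View pics/w8c.png

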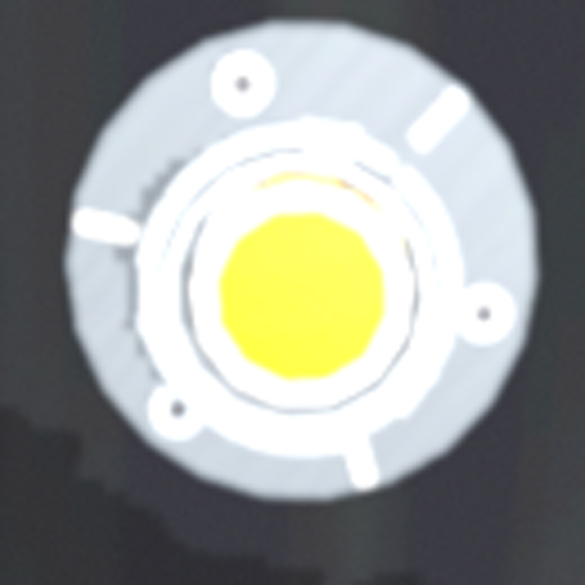

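The amber disc is round and centred, the mount lies flat in the mouth, and the view matches z=46. On to the ring.

Call:
step_arm --commands '[[[52, -23, 0], 0, 0.9], [[52, -23, 0], 0, 0.9], [[52, -23, 0], 0, 0.9], [[50, -23, 0], 0, 0.9], [[0, 0, 0], 0, 0.9], [[0, 0, 0], 0, 0.9], [[0, 0, 0], 0, 0.9]]'

```text
clock: 17.42
eef_pos: [459.4, 188.8, 293.1]
tcp_rot: [-3.131, -0.003, 1.617]
contact_force: [-0.2, 0.3, -0.5]
opening: 0.9
```

```bash
python3 - <<'E'
from h import *
s,m,f=look('w9')
b,k=blobs(f,(90,80,80),(115,255,255),300);u,v=proj(m,(462.6,181.9,10));c=min(b,key=lambda c:np.hypot(*(c[:,0].mean(0)-[u,v])))
x,y,w,h=cv2.boundingRect(c);print((x,y,x+w,y+h),boxc(m,462.6,181.9,0,17,27).round(1))
# window: inner blob of hole at lip top
P=np.array([ray(m,p[0],17)[:2] for p in c]);
T=ray(m,(x+w/2,y+h/2),8.5);print('box centre ray',T)
H=cv2.cvtColor(f,cv2.COLOR_BGR2HSV)[y:y+h,x:x+w];wm=((H[...,1]<90)&(H[...,2]>150)).astype(np.uint8)
n,l,st,ce=cv2.connectedComponentsWithStats(wm);Q=[ray(m,ce[i]+[x,y],17)[:2] for i in range(1,n) if st[i,4]>60]
print(len(Q),np.mean(Q,0))
for q in Q:
    for c0 in (T[:2],np.mean(Q,0)):d=q-c0;print(np.linalg.norm(d).round(1),(np.degrees(np.arctan2(d[1],d[0]))%120).round(1))
err((T[0],T[1],12),165)
cv2.imwrite('pics/w9c.png',cv2.resize(f[y-20:y+h+20,x-20:x+w+20],None,fx=4,fy=4))
E
```

```text
tcp [459.4 188.8 293.1] rot [-3.1310e+00 -2.8000e-03  1.6165e+00] open 0.9 t 17.425
(249, 175, 328, 254) [249.5 174.5 324.8 251.1]
box centre ray [463.78074078 180.62337984   8.5       ]
3 [459.76388757 183.29648489]
18.4 73.6
17.5 58.4
20.6 31.4
15.8 33.0
19.5 32.6
22.7 42.5
tcp [459.5 188.6 293.1] [-3.1310e+00 -2.8000e-03  1.6161e+00] axis [457.75 189.02 128.07] open 0.901 F [-0.1  0.1  0.4] M [ 0.03 -0.01  0.  ] t 17.475
shift to go [ -8.99   6.88 115.98]
```

View pics/w9c.png

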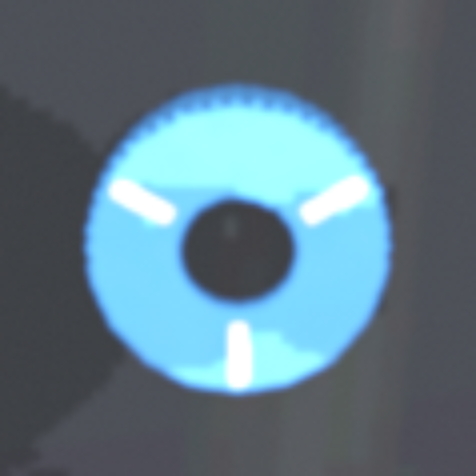

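The ring's lines are at crop (143,201), (335,200) and (239,355). The window centre is at (239,250).

```bash
python3 - <<'E'
from h import *
m=np.load('m_w9.npy',allow_pickle=True).item()
P=lambda a:ray(m,np.array(a)/4+[228.6,154.6],17)[:2]
L=[((169,217),(118,187)),((307,216),(361,184)),((238,326),(238,383))]
mid=np.mean([(P(a)+P(b))/2 for a,b in L],0);print('line-centroid',mid,'window',P((239,250)))
for a,b in L:
    d=P(b)-P(a);e=(P(a)+P(b))/2-mid;print((np.degrees(np.arctan2(d[1],d[0]))%120).round(1),(np.degrees(np.arctan2(e[1],e[0]))%120).round(1),np.linalg.norm(e).round(1))
err((463.2,181.2,12),165)
E
```

```text
line-centroid [463.45219756 180.85290242] window [463.52000872 181.50614265]
31.0 33.1 19.4
35.0 33.5 19.6
33.1 32.8 19.7
tcp [459.5 188.6 293.1] [-3.1310e+00 -2.8000e-03  1.6161e+00] axis [457.75 189.02 128.07] open 0.901 F [-0.1  0.1  0.4] M [ 0.03 -0.01  0.  ] t 17.475
shift to go [ -8.39   6.32 115.98]
```

Call:
step_arm --commands '[[[-8.6, 6.6, 0], 0, 0.9], [[0, 0, 0], 0, 0.9], [[0, 0, 30], 0, 0.9], [[0, 0, 35], 0, 0.9], [[0, 0, 20], 0, 0.9], [[0, 0, 0], 0, 0.9], [[0, 0, 0], 0, 0.9]]'

```text
clock: 18.35
eef_pos: [469.3, 176.4, 206.9]
tcp_rot: [-3.134, -0.004, 1.608]
contact_force: [0.0, 0.3, 1.0]
opening: 0.899
```

```bash
python3 -c "
from h import *
err((463.5,181,12),165)"
```

```text
tcp [469.3 176.4 206.9] [-3.134  -0.0036  1.6084] axis [468.   176.96  41.95] open 0.899 F [0.  0.3 1. ] M [-0.01  0.02 -0.02] t 18.35
shift to go [ 4.1  -4.12 30.  ]
```

Call:
step_arm --commands '[[[4.1, -4.1, 0], 0, 0.9], [[0, 0, 0], 0, 0.9], [[0, 0, 18], 0, 0.9], [[0, 0, 7], 0, 0.9], [[0, 0, 0], 0, 0.9], [[0, 0, 0], 0, 0.9]]'

```text
clock: 19.1
eef_pos: [466.0, 181.5, 185.2]
tcp_rot: [-3.14, -0.006, 1.609]
contact_force: [-0.1, 0.6, -0.5]
opening: 0.901
```

```bash
python3 -c "
from h import *
err((463.5,181,12),165)"
```

```text
tcp [466.  181.5 185.2] [-3.1399 -0.0056  1.6087] axis [465.72 182.43  20.18] open 0.901 F [-0.1  0.6 -0.5] M [-0.01 -0.    0.01] t 19.1
shift to go [-1.39 -2.26  8.17]
```

Call:
step_arm --commands '[[[-1.4, -2.3, 5], 0, 0.9], [[0, 0, 3], 0, 0.9], [[0, 0, 0], 0, 0.9], [[0, 0, 0], 0, 0.9]]'

```text
clock: 19.6
eef_pos: [463.8, 180.0, 177.3]
tcp_rot: [-3.141, -0.006, 1.609]
contact_force: [-0.2, 0.2, -1.0]
opening: 0.9
```

```bash
python3 -c "
from h import *
err((463.5,181,12),165)"
```

```text
tcp [463.8 180.  177.3] [-3.1407 -0.0059  1.6086] axis [463.66 180.95  12.26] open 0.9 F [-0.2  0.2 -1. ] M [ 0.01  0.06 -0.03] t 19.6
shift to go [ 0.06 -0.15  0.26]
```

Call:
step_arm --commands '[[[0, 0, 0], 0, 0.4], [[0, 0, 0], 0, 0.4], [[0, 0, 0], 0, 0.4], [[0, 0, 0], 0, 0.4], [[0, 0, 0], 0, 0.4]]' --force 80

```text
clock: 20.23
eef_pos: [463.8, 180.0, 178.1]
tcp_rot: [-3.14, -0.006, 1.609]
contact_force: [-0.4, -1.0, 1.0]
opening: 0.577
```

```bash
python3 -c "
from h import *
err((463.5,181,12),165)"
```

```text
tcp [463.8 180.  178.1] [-3.1404 -0.0058  1.6087] axis [463.53 180.96  13.14] open 0.577 F [-0.4 -1.   1. ] M [-0.01  0.01  0.02] t 20.225
shift to go [ 0.03 -0.02  1.14]
```

Call:
step_arm --commands '[[[0, 0, -20], 0, 0.4], [[0, 0, -35], 0, 0.4], [[0, 0, -20], 0, 0.4], [[0, 0, 0], 0, 0.4], [[0, 0, 0], 0, 0.4]]'

```text
clock: 20.85
eef_pos: [463.2, 179.3, 253.2]
tcp_rot: [-3.137, -0.005, 1.609]
contact_force: [-0.8, -0.2, -2.1]
opening: 0.579
```

```bash
python3 -c "
from h import *
err((559.2,30.4,60),165);plan((559.5,30.4,255),2.254,40)
s,m,f=look('w10')"
```

```text
tcp [463.2 179.3 253.2] [-3.1375 -0.0048  1.6087] axis [462.47 180.06  88.22] open 0.579 F [-0.8 -0.2 -2.1] M [-0.04  0.01 -0.01] t 20.85
shift to go [-153.35   91.11   27.11]
5 [[[-30.5, 18.1, -0.4], np.float64(-0.129)], [[-32.6, 14.0, -0.4], np.float64(-0.129)], [[-34.1, 9.7, -0.4], np.float64(-0.129)], [[-35.1, 5.3, -0.4], np.float64(-0.129)], [[-35.5, 0.7, -0.4], np.float64(-0.129)]]
tcp [463.2 179.3 253.2] rot [-3.1375 -0.0048  1.6087] open 0.579 t 20.85
```

Call:
step_arm --commands '[[[-30.5, 18, 0], -0.129, 0.4], [[-32.6, 14, 0], -0.129, 0.4], [[-34, 9.7, 0], -0.129, 0.4], [[-35, 5.3, 0], -0.129, 0.4], [[-35.5, 0.7, 0], -0.129, 0.4], [[0, 0, 0], 0, 0.4], [[0, 0, 0], 0, 0.4], [[0, 0, 0], 0, 0.4]]'

```text
clock: 21.9
eef_pos: [560.2, 27.5, 242.9]
tcp_rot: [-3.131, -0.014, 2.274]
contact_force: [0.2, -0.0, -1.8]
opening: 0.576
```

```bash
python3 - <<'E'
from h import *
m=np.load('m_w10.npy',allow_pickle=True).item();f=cv2.imread('pics/w10.png')
b,k=blobs(f,(90,80,80),(115,255,255),1000);c=max(b,key=cv2.contourArea);x,y,w,h=cv2.boundingRect(c);print((x,y,x+w,y+h),boxc(m,462.47,180.06,75,92,27).round())
H=cv2.cvtColor(f,cv2.COLOR_BGR2HSV)[y:y+h,x:x+w];wm=((H[...,1]<60)&(H[...,2]>200)).astype(np.uint8)
n,l,st,ce=cv2.connectedComponentsWithStats(wm);q=[(ce[i]+[x,y]).round(1).tolist()+[int(st[i,4])] for i in range(1,n) if st[i,4]>60];print(q)
for p in q:
    d=ray(m,p[:2],92)[:2]-[462.47,180.06];print(np.linalg.norm(d).round(1),(np.degrees(np.arctan2(d[1],d[0]))%120).round(1))
err((559.2,30.4,60),165)
E
```

```text
(217, 214, 344, 348) [212. 214. 345. 346.]
[[322.0, 268.2, 256], [236.8, 269.9, 247], [280.6, 332.1, 199]]
20.1 32.1
19.0 33.4
20.1 34.8
tcp [560.2  27.5 242.9] [-3.1305 -0.0139  2.274 ] axis [557.32  28.03  77.94] open 0.576 F [ 0.2 -0.  -1.8] M [0.02 0.08 0.01] t 21.9
shift to go [ 0.35  3.16 17.91]
```

Call:
step_arm --commands '[[[0.3, 3.1, 0], 0.02, 0.4], [[0, 0, 10], 0, 0.4], [[0, 0, 0], 0, 0.4], [[0, 0, 0], 0, 0.4]]'

```text
clock: 22.4
eef_pos: [561.5, 31.6, 231.9]
tcp_rot: [-3.13, -0.014, 2.254]
contact_force: [0.5, 0.3, -2.3]
opening: 0.575
```

```bash
python3 -c "
from h import *
err((559.2,30.4,60),165)"
```

```text
tcp [561.5  31.6 231.9] [-3.1297 -0.0142  2.2539] axis [558.47  32.17  66.97] open 0.575 F [ 0.5  0.3 -2.3] M [-0.04 -0.03 -0.01] t 22.4
shift to go [-1.93 -0.46  6.95]
```

Call:
step_arm --commands '[[[-1.9, -0.5, 3], 0, 0.4], [[0, 0, 3], 0, 0.4], [[0, 0, 0], 0, 0.4], [[0, 0, 0], 0, 0.4]]'

```text
clock: 22.9
eef_pos: [562.3, 29.5, 225.7]
tcp_rot: [-3.13, -0.014, 2.254]
contact_force: [-0.4, -0.3, -1.9]
opening: 0.58
```

```bash
python3 -c "
from h import *
err((559.2,30.4,60),167)"
```

```text
tcp [562.3  29.5 225.7] [-3.1299 -0.014   2.2537] axis [559.32  30.1   58.68] open 0.58 F [-0.4 -0.3 -1.9] M [-0.01 -0.04  0.03] t 22.9
shift to go [ 0.33  0.08 -1.31]
```

Call:
step_arm --commands '[[[0.3, 0, 4], 0, 0.4], [[0, 0, 3], 0, 0.4], [[0, 0, 2.5], 0, 0.4], [[0, 0, 0], 0, 0.4], [[0, 0, 0], 0, 0.4]]'

```text
clock: 23.52
eef_pos: [561.9, 29.8, 215.5]
tcp_rot: [-3.13, -0.014, 2.254]
contact_force: [0.0, -0.8, -1.9]
opening: 0.579
```

```bash
python3 -c "
from h import *
err((559.2,30.4,48),167)"
```

```text
tcp [561.9  29.8 215.5] [-3.1299 -0.014   2.2537] axis [558.95  30.4   48.49] open 0.579 F [ 0.  -0.8 -1.9] M [-0.01  0.01  0.01] t 23.525
shift to go [-0.17  0.2   0.49]
```

Call:
step_arm --commands '[[[0, 0.2, 1.5], 0, 0.4], [[0, 0, 1], 0, 0.4], [[0, 0, 0], 0, 0.4]]'

```text
clock: 23.9
eef_pos: [562.1, 30.0, 213.2]
tcp_rot: [-3.13, -0.014, 2.254]
contact_force: [-0.2, -0.6, 0.6]
opening: 0.579
```

```bash
python3 -c "
from h import *
err((559.2,30.4,48),167)"
```

```text
tcp [562.1  30.  213.2] [-3.1302 -0.0138  2.2536] axis [559.2  30.6  46.2] open 0.579 F [-0.2 -0.6  0.6] M [ 0.02  0.16 -0.01] t 23.9
shift to go [-0.13 -0.15 -1.8 ]
```

Call:
step_arm --commands '[[[0, 0, 0.5], 0.12, 0.4], [[0, 0, 0.5], 0.14, 0.4], [[0, 0, 0.5], 0.14, 0.4], [[0, 0, 0], 0, 0.4]]' --force 100

```text
clock: 24.4
eef_pos: [562.7, 30.1, 212.1]
tcp_rot: [-3.128, -0.008, 1.843]
contact_force: [-0.0, -0.8, -2.8]
opening: 0.572
```

```bash
python3 -c "
from h import *
err((559.2,30.4,48),167)"
```

```text
tcp [562.7  30.1 212.1] [-3.1277 -0.0077  1.8432] axis [560.14  30.73  45.15] open 0.572 F [-0.  -0.8 -2.8] M [-0.   -0.01  0.01] t 24.4
shift to go [-0.04 -1.03 -2.84]
```

Call:
step_arm --commands '[[[0, -0.8, 0.6], 0.1, 0.4], [[0, 0, 0.5], 0.14, 0.4], [[0, 0, 0.5], 0.14, 0.4], [[0, 0, 0], 0, 0.4]]'

```text
clock: 24.9
eef_pos: [561.9, 29.9, 210.5]
tcp_rot: [-3.126, -0.002, 1.467]
contact_force: [-1.1, -0.1, -1.5]
opening: 0.571
```

```bash
python3 -c "
from h import *
err((559.2,30.4,48),167)"
```

```text
tcp [561.9  29.9 210.5] [-3.1259e+00 -2.1000e-03  1.4674e+00] axis [559.38  30.5   43.49] open 0.571 F [-1.1 -0.1 -1.5] M [-0.05 -0.03 -0.02] t 24.9
shift to go [-0.11 -0.24 -4.5 ]
```

Call:
step_arm --commands '[[[0, -0.2, 0], 0.12, 0.4], [[0, 0, 0], 0.14, 0.4], [[0, 0, 0], 0.12, 0.4], [[0, 0, 0], 0, 0.4]]'

```text
clock: 25.4
eef_pos: [561.8, 29.9, 210.6]
tcp_rot: [-3.126, 0.004, 1.1]
contact_force: [0.6, -0.2, -1.8]
opening: 0.574
```

```bash
python3 -c "
from h import *
err((559.2,30.4,48),167)"
```

```text
tcp [561.8  29.9 210.6] [-3.1263  0.0036  1.0996] axis [559.22  30.54  43.6 ] open 0.574 F [ 0.6 -0.2 -1.8] M [-0.02 -0.01 -0.03] t 25.4
shift to go [-0.15 -0.02 -4.4 ]
```

Call:
step_arm --commands '[[[0, 0, 0.2], 0.08, 0.4], [[0, 0, 0.2], 0.08, 0.4], [[0, 0, 0.2], 0.08, 0.4], [[0, 0, 0], 0, 0.4]]'

```text
clock: 25.9
eef_pos: [561.6, 29.9, 210.3]
tcp_rot: [-3.128, 0.007, 0.879]
contact_force: [0.6, 1.5, -2.7]
opening: 0.568
```

```bash
python3 -c "
from h import *
err((559.2,30.4,48),167)"
```

```text
tcp [561.6  29.9 210.3] [-3.1275  0.0073  0.8791] axis [559.02  30.44  43.3 ] open 0.568 F [ 0.6  1.5 -2.7] M [ 0.01 -0.22 -0.1 ] t 25.9
shift to go [ 0.05  0.1  -4.7 ]
```

Call:
step_arm --commands '[[[0, 0, 0.2], 0.07, 0.4], [[0, 0, 0.2], 0.07, 0.4], [[0, 0, 0.1], 0, 0.4]]'

```text
clock: 26.28
eef_pos: [561.4, 29.7, 210.1]
tcp_rot: [-3.129, 0.01, 0.754]
contact_force: [-0.8, 0.4, -0.2]
opening: 0.571
```

```bash
python3 -c "
from h import *
err((559.2,30.4,48),167)"
```

```text
tcp [561.4  29.7 210.1] [-3.129   0.0098  0.754 ] axis [558.76  30.09  43.16] open 0.571 F [-0.8  0.4 -0.2] M [ 0.   -0.12 -0.09] t 26.275
shift to go [ 0.48  0.01 -4.85]
```

Call:
step_arm --commands '[[[0, 0, 0.3], 0.06, 0.4], [[0, 0, 0.2], 0.06, 0.4], [[0, 0, 0], 0.02, 0.4]]'

```text
clock: 26.65
eef_pos: [561.3, 29.8, 210.0]
tcp_rot: [-3.131, 0.012, 0.629]
contact_force: [-1.3, 0.8, -1.2]
opening: 0.568
```

```bash
python3 - <<'E'
from h import *
err((559.2,30.4,48),167)
s,m,f=look('w11')
cv2.imwrite('pics/w11c.png',cv2.resize(f[170:370,150:410],None,fx=3,fy=3,interpolation=cv2.INTER_CUBIC))
E
```

```text
tcp [561.3  29.8 210. ] [-3.1312  0.0122  0.6291] axis [558.6   30.    43.03] open 0.568 F [-1.3  0.8 -1.2] M [-0.01 -0.09  1.2 ] t 26.65
shift to go [ 0.66 -0.02 -4.98]
tcp [561.3  29.8 210. ] rot [-3.1312  0.0122  0.6291] open 0.568 t 26.65
```

View pics/w11c.png

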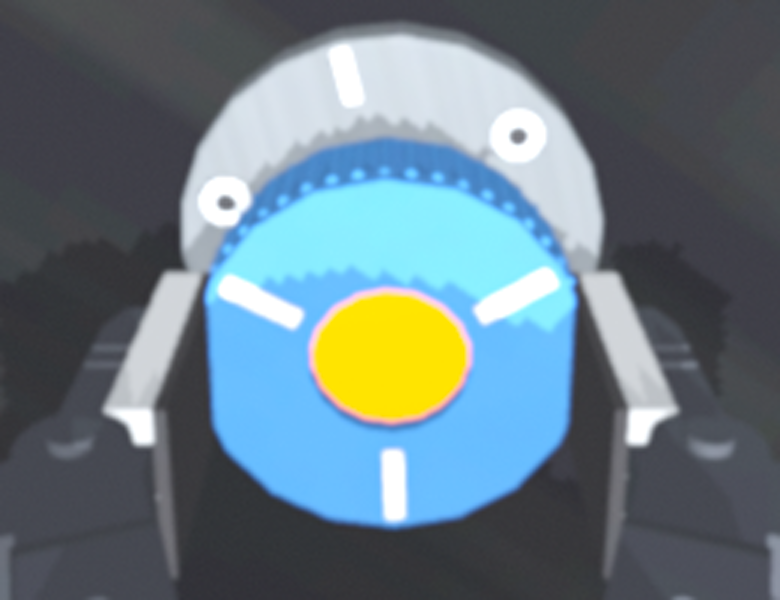

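The ring sits level on the cell with the amber visible through the window. Its lines keep their place in the gripper, so it has not slipped. The torque rose to 1.2 N m after 93°, which is tight. Release and check.

Call:
step_arm --commands '[[[0, 0, 0], 0, 0.4], [[0, 0, 0], 0, 0.85], [[0, 0, 0], 0, 0.85], [[0, 0, 0], 0, 0.85], [[0, 0, -20], 0, 0.9], [[0, 0, -35], 0, 0.9], [[0, 0, -25], 0, 0.9], [[0, 0, 0], 0, 0.9], [[0, 0, 0], 0, 0.9]]'

```text
clock: 27.82
eef_pos: [562.7, 29.4, 291.7]
tcp_rot: [-3.13, 0.011, 0.629]
contact_force: [-0.0, 0.1, -0.2]
opening: 0.904
```

```bash
python3 - <<'E'
from h import *
err((559.2,30.4,48),167)
s,m,f=look('w12');u,v=proj(m,(559.2,30.4,40)).astype(int)
print((u-85,v-85));g=f[v-85:v+85,u-85:u+85]
cv2.imwrite('pics/w12c.png',cv2.resize(g,None,fx=3.5,fy=3.5,interpolation=cv2.INTER_CUBIC))
H=cv2.cvtColor(g,cv2.COLOR_BGR2HSV)
C=np.array([559.2,30.4])
def comps(zs,mask):
    n,l,st,ce=cv2.connectedComponentsWithStats(mask.astype(np.uint8))
    for i in range(1,n):
        if 25<st[i,4]<900:
            p=ce[i]+[u-85,v-85]
            print(st[i,4],p.round(1),[(z,np.linalg.norm(ray(m,p,z)[:2]-C).round(1),(np.degrees(np.arctan2(*(ray(m,p,z)[:2]-C)[::-1]))%120).round(1)) for z in zs])
comps((48.5,10),(H[...,1]<60)&(H[...,2]>235))
b,_=blobs(f,(90,80,80),(115,255,255),1000);c=max(b,key=cv2.contourArea);x,y,w,h=cv2.boundingRect(c);print('ring box',(x,y,x+w,y+h),boxc(m,*C,31.3,48.3,27).round())
b,_=blobs(f,(18,80,90),(38,255,255),300)
for c in b:
    e=cv2.fitEllipse(c);print('window',e,ray(m,e[0],48.3),)
for n in('top','scene'):
    F=grab_frame(n);cv2.imwrite(f'pics/{n}1.png',F)
E
```

```text
tcp [562.7  29.4 291.7] [-3.1297  0.0115  0.6288] axis [560.01  29.83 124.74] open 0.904 F [-0.   0.1 -0.2] M [-0.04 -0.04 -0.01] t 27.825
shift to go [ 5.600e-01 -3.000e-02  7.674e+01]
tcp [562.7  29.4 291.7] rot [-3.1297  0.0115  0.6288] open 0.904 t 27.825
(np.int64(194), np.int64(131))
157 [306.3 206.4] [(48.5, np.float64(19.6), np.float64(97.0)), (10, np.float64(19.5), np.float64(58.5))]
154 [251.4 208.7] [(48.5, np.float64(19.1), np.float64(99.7)), (10, np.float64(21.2), np.float64(18.2))]
258 [279.6 217.9] [(48.5, np.float64(2.5), np.float64(27.6)), (10, np.float64(11.5), np.float64(95.5))]
113 [280.8 250.8] [(48.5, np.float64(20.0), np.float64(99.3)), (10, np.float64(38.1), np.float64(97.2))]
ring box (235, 175, 325, 263) [236. 173. 322. 261.]
window ((279.4007873535156, 221.904296875), (28.387540817260742, 31.108983993530273), 93.36650848388672) [559.11969822  30.05676893  48.3       ]
window ((522.8469848632812, 145.16029357910156), (27.745193481445312, 37.06383514404297), 32.05082321166992) [680.95108067 -55.61628687  48.3       ]
```

View pics/w12c.png

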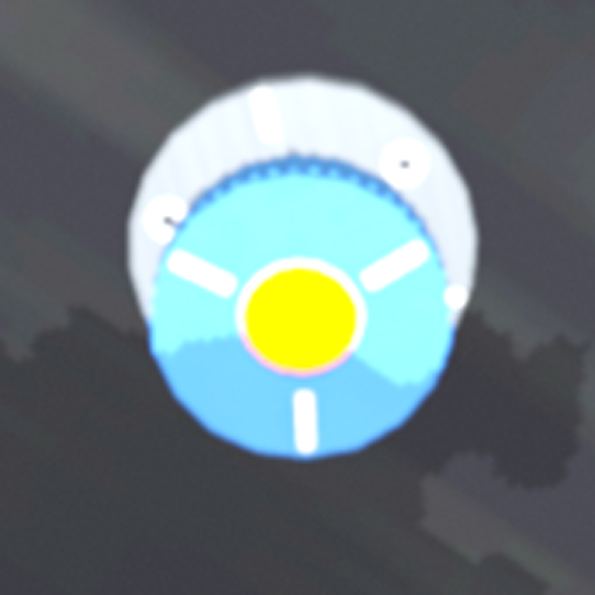

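Released. The ring is level and central (window centre 559.1, 30.1) and stands at about 91° of turn. A quick bystander comparison, then hand in.

```bash
python3 - <<'E'
from h import *
a=cv2.imread('pics/top0.png');b=cv2.imread('pics/top1.png')
for n,(u,v) in dict(dropper=(288,170),vial=(228,164),beaker=(369,176)).items():
    print(n,np.round(cv2.phaseCorrelate(*[np.float32(cv2.cvtColor(i,cv2.COLOR_BGR2GRAY)[v-16:v+16,u-16:u+16]) for i in(a,b)])[0],2))
print(sense()['contact_force'].round(1),sense()['clock']);print(sign_off())
E
```

```text
dropper [0.09 0.1 ]
vial [-0.44 -0.31]
beaker [ 0.04 -0.1 ]
[-0.   0.1  0.3] 27.975
the job is handed in; nothing more can be done
None
```

I put the brass spacer into the barrel and the filter flat on top of it. I then set the blue ring on the barrel and screwed it clockwise about 91–93°. It was tight at 1.2 N m, above the under-1 N m stated for tight, so the lugs are probably at or near their stops. I let go, pulled clear and handed the job in at 28.0 s of the 64 s allowed.

**Last checks**
- **Ring:** it is level and central. The window centre measured (559.1, 30.1) against the cell centre (559.2, 30.4), and its outline is within about 3 px of that expected at an edge height of 31.3 mm.
- **Ring angle after release:** it reads about 1.5° looser than in the hand, which is within measurement noise. I did not re-test the tightness after letting go.
- **Bystanders:** the bottle and beaker shifted 0.1 px or less in the top view. The vial read about 0.5 px (roughly 1 mm), probably noise or shadow, since the arm stayed well away from it.
- **Robot:** at hand-in it was touching nothing, with about 0 N on the wrist.

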